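Put the shared office desk in order for the next shift

TASK

Put the desk in order for the next shift: lay the stapler in its long blue tray, stand the rubber stamp upright, handle up, in the round ink tin, put the block of sticky notes flat in the square orange tray, and set the computer mouse on its pink pad, centred in the white outline and lined up with it. Either way round will do for the stapler and the mouse. Do not knock over or push away the pear ornament, and let go of everything at the end.

Things in the scene. Friction and masses are not known exactly. Their poses are not given: they have to be found in the camera images.
- stapler: Blue desk stapler with a dark steel base, standing upright on its base; 106 (x, long) x 36 (y) x 42 mm high. Origin: centre of the underside; x along its length, z up. The blue upper body (15 to 42 mm above the underside) is 30 mm wide across y, to be gripped across y. About 170 g.
- stamp: Round rubber stamp: red disc 44 mm across and 13 mm high below, turned wooden handle above, 70 mm high in all. Origin: centre of the underside, z up the handle. The handle's knob is 30 mm across at 56 mm above the underside (28 mm at 46 mm); the neck below it is 18 mm across at 36 mm. Round, so its yaw is of no account. About 90 g.
- notes: Block of sticky notes, yellow on top with white and orange layers; 51 x 51 mm and 40 mm high, rigid. Origin: centre of the underside; x and y along its sides, z up. About 80 g.
- mouse: Black cordless computer mouse; 100 (x, long) x 56 (y) x 33 mm high, grey wheel near its -x end. Origin: centre of the underside; x along its length, z up. The sides are upright up to about 15 mm above the underside, rounded above that to 25 mm, and a narrower crown (46 mm across y) reaches 33 mm. Grip across y. About 90 g.
- stapler_tray: Long shallow blue tray with a white floor, fixed to the desk; outside 130 (x) x 60 (y) x 10 mm high, walls 4 mm, inside 122 x 52 mm, floor 5 mm above the desk. Origin: centre of the underside; x along its length.
- ink_tin: Round shallow dark steel tin with a red pad in it, fixed to the desk; 70 mm across, 9 mm high, inside 62 mm across, the firm pad's top 4 mm above the desk. Origin: centre of the underside.
- notes_tray: Square shallow orange tray with a yellow floor, fixed to the desk; outside 75 x 75 x 10 mm high, walls 4 mm, inside 67 x 67 mm, floor 5 mm above the desk. Origin: centre of the underside; x and y along its sides.
- mouse_pad: Flat pink pad with a white mouse-shaped outline (106 x 62 mm) printed at its centre, fixed to the desk; 126 (x) x 86 (y) x 4 mm thick. Origin: centre of the underside; x along its length, as the outline's.
- pear: Small amber-yellow glazed pear ornament standing loose among the things; 48 mm across, 61 mm high with its brown stalk. Origin: centre of the underside, z up. Leave it alone.
Things that resemble listed ones, but are neither listed nor needed, are in the scene too. What is shaped like the mouse but yellow is not meant. Leave any green look-alike of the notes alone.

How it is judged:
By the outcome, as a careful person would: the job done as asked, in the order asked, and still so for the second after the job is handed in, with the robot touching nothing.
It also fails if it takes over 112 s, if anything falls off the work surface, if the arm or the gripper's body presses on something with over 40 N, if the wrist force passes 120 N, or if a joint passes its speed limit or range.

ROBOT

A 6-joint arm with a two-finger parallel gripper is mounted at the origin on the work surface. World frame = base frame: x ahead of the robot, y to its left, z up, the work surface at z = 0. Lengths are in mm, angles in rad, forces in N, time in s.
With the tool pointing down it reaches from about 350 to 975 mm from the base axis. Payload 7.1 kg.
Tool frame: the origin (TCP) lies midway between the tips of the shut fingers; the grasp point (between the pads) lies 19 mm behind it (ctrl.grasp_offset is the distance from the TCP to the grasp point, in mm); z points along the fingers, y is the line along which they close (so a half turn about z gives the same grasp; the last joint's range is limited). The gripper opens to 88 mm and grips with 3 to 60 N. Pads are 20 mm wide; open, the fingers measure 115 mm over their backs; the gripper's body (75 mm by 178 mm) begins 61 mm behind the grasp point.
Start: joints at [1.226, 0.423, 1.63, -0, 1.089, -0.019], TCP at [200.01, 592.116, 222.675] pointing down, gripper open.
Joint ranges: [-3, 3], [-0.9, 2.11], [0.09, 2.58], [-1.31, 4.45], [0.11, 2.69], [-2.54, 2.54]. Speed limits (rad/s): [2.39, 2.39, 3.01, 3.14, 3.14, 3.14].

INTERFACE

Orientations are given as a rotation vector (axis times angle).
In Python, from workcell import ctrl gives the robot as it stands. The module is installed in compiled form; this text tells all that it offers.
- The arm moves only by the tool servo_tool, never from a script. Its argument "rows" is a list of rows, each a list of 7 numbers: the turn, a rotation vector about the tool's x, y, z as a fraction of full scale, then the shift along the tool's x, y, z as a fraction of full scale, then the finger opening in mm, from 0 to 87.8. A call has 1 to 10 rows; each row is the pose to reach, as a shift and turn from the pose commanded when the call began, along the tool's axes at that moment; what a row does not reach only later rows make up. Full scale, the value 1, is 20 cm for a shift and 1.5 rad for a turn. A row lasts 1/8 s, in which the tool goes at most 62.5 mm and 10.7 degrees, less where a joint would pass 70% of its speed; a pose out of reach is approached as far as the arm can. A call with a number of a shift or a turn outside -1 to 1 is refused whole. A call with a gripper value outside its range is refused whole. The fingers move at their own pace and stop on an object; the grip force is fixed at half the most. Time passes only in rows, so rows that repeat a pose let the fingers close. It gives the time, the measured TCP pose, the force, the opening and the grip force at its end, in the units of the state.
- ctrl.get_obs(): the state, without advancing time (a new reading comes with each control period).
- ctrl.get_image(name): name is "scene" or "top"; returns (picture, depth): 480x640x3 uint8, red, green, blue; 480x640 float32, mm along the optical axis (not along the pixel's ray), 0 where there is no reading.
- ctrl.camera_info(name): a dict with "intrinsics" (3x3 intrinsics, pixels), "R" (3x3) and "t" (3): a world point X has camera coordinates R X + t. Camera axes: x right, y down, z forward; pixel columns grow to the right and rows downward; lengths in mm; the calibration is good to about 2 mm. A picture is of the moment at which its call begins. camera_info takes no time and is no camera call.
- ctrl.close_job(): hands the job in; it is judged then, once.
The state is a dict: "t": time; "qpos": joint angles; "qvel": joint speeds; "joint_torque": joint torques, N m; "ee_pos": TCP position; "orientation": TCP orientation; "ft_force": force on the tool from outside, world axes, zero at the start; "moment": the same for the moment, N m; "width": finger opening in mm; "grasp_force": force on a finger pad.
Only numpy, scipy, OpenCV 4.12 (cv2) and the standard library are available. Lean on these libraries where they do the work, as an engineer would, in place of code of your own. Each camera call takes 0.05 s, during which the arm holds its last target. There are 200 camera calls.

## Working session

There is one attempt and no reset: what is moved stays moved. The work goes in short steps, Python scripts to look and compute and a tool call to move; the robot and the scene stay as the last step left them, time stands still between calls to the robot, and variables do not carry over. Pictures are saved under pics/ and viewed, at most 14 in all, crops included, and the job is handed in when it is done.

Besides the shell and the picture viewer there is one more tool, called after "Request:" as name([rows], argument=value, ...), one row to a line, values as JSON. servo_tool: Moves the arm, as the interface text tells. Its arguments: {"type":"object","properties":{"rows":{"type":"array","items":{"type":"array","items":{"type":"number"}}}},"required":["rows"]}

```bash
mkdir -p pics; ls
python3 - <<'E'
from workcell import ctrl
import cv2,numpy as np
for n in("top","scene"):
    im,d=ctrl.get_image(n); cv2.imwrite(f"pics/{n}0.png",im[:,:,::-1]); np.savez(f"{n}0.npz",im=im,d=d)
    print(n,{k:np.round(v,3).tolist() for k,v in ctrl.camera_info(n).items()})
o=ctrl.get_obs();print(o['t'],o['ee_pos'],o['orientation'],o['width'],ctrl.grasp_offset)
E
```

```text
pics
top {'intrinsics': [[565.003, 0.0, 319.15], [0.0, 565.003, 240.057], [0.0, 0.0, 1.0]], 'R': [[-0.009, -1.0, -0.01], [-0.997, 0.01, -0.08], [0.08, 0.009, -0.997]], 't': [-6.672, 529.922, 1276.624]}
scene {'intrinsics': [[594.848, 0.0, 309.211], [0.0, 594.848, 241.34], [0.0, 0.0, 1.0]], 'R': [[-0.771, 0.637, 0.01], [0.337, 0.421, -0.842], [-0.54, -0.646, -0.539]], 't': [424.125, -149.06, 1724.675]}
0.1 [199.85054228 591.65573199 221.98611529] [-5.09533919e-01 -3.09970855e+00  2.12004431e-03] 88.11276538260884 18.700000000000003
```

View pics/top0.png

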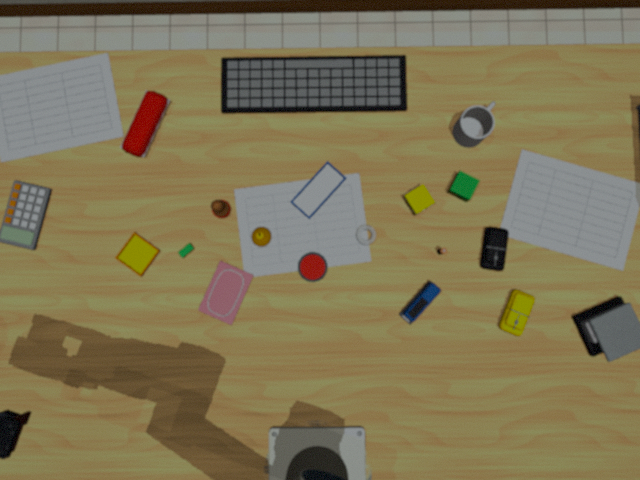

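View pics/scene0.png

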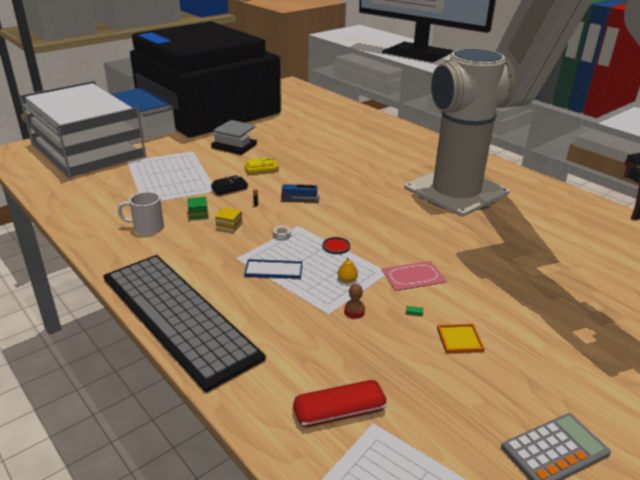

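Objects in the top view: stapler, blue, (421,302). Stamp (221,208). Yellow notes (420,199), with a green look-alike at (464,185). Black mouse (494,248), with a yellow look-alike at (517,312). Stapler tray (318,190), ink tin (313,266), notes tray (138,254), pad (226,292), pear (261,237). The round ring at (365,235) and the red case at (145,124) are not in the task. I'll confirm these in an enlarged crop and measure.

```bash
cat > h.py <<'E'
import cv2,numpy as np
from workcell import ctrl
def cam(n):
    c=ctrl.camera_info(n); K,R,t=[np.array(c[k],float) for k in("intrinsics","R","t")]; return K,R,t.ravel()
def cast(n,uv,z):
    "pixels -> world points on plane z"
    K,R,t=cam(n); uv=np.atleast_2d(uv).astype(float)
    C=-R.T@t; d=np.c_[uv,np.ones(len(uv))]@np.linalg.inv(K).T@R
    return C+d*((z-C[2])/d[:,2])[:,None]
def world(n,uv,d):
    K,R,t=cam(n); uv=np.atleast_2d(uv).astype(float)
    return (np.c_[uv,np.ones(len(uv))]@np.linalg.inv(K).T*d[:,None]-t)@R
def mask(im,lo,hi,box):
    h=cv2.cvtColor(im,cv2.COLOR_RGB2HSV); m=cv2.inRange(h,np.array(lo),np.array(hi))
    k=np.zeros_like(m); x0,y0,x1,y1=box; k[y0:y1,x0:x1]=m[y0:y1,x0:x1]
    n,l,s,_=cv2.connectedComponentsWithStats(k)
    return (l==1+np.argmax(s[1:,4])) if n>1 else k>0
def rect(n,m,z):
    "min-area rectangle of a mask's pixels on plane z: centre, sides, yaw of long side"
    c=max(cv2.findContours(m.astype(np.uint8),0,1)[0],key=cv2.contourArea)[:,0]
    p=cast(n,c,z)[:,:2].astype(np.float32); (x,y),(w,h),a=cv2.minAreaRect(p)
    if w<h: w,h,a=h,w,a+90
    return np.round([x,y,w,h,(a+90)%180-90],1)
E
cat > m.py <<'E'
from h import *
f=np.load("top0.npz"); im,d=f['im'],f['d']
T=dict(stapler=((100,90,40),(130,255,255),(390,270,450,335),42),
 notes=((22,120,90),(34,255,255),(395,175,445,222),40),
 mouse=((0,0,0),(180,255,60),(470,220,520,278),20),
 stray=((100,90,40),(130,255,255),(280,155,355,225),10),
 tin=((0,0,0),(180,255,110),(290,245,335,290),9),
 tinpad=((0,170,100),(8,255,255),(290,245,335,290),4),
 ntray=((5,150,100),(34,255,255),(105,225,170,282),10),
 pad=((150,40,90),(180,255,255),(190,250,262,335),4),
 stamp=((0,90,30),(15,255,190),(200,190,240,226),30),
 pear=((12,150,100),(28,255,255),(245,222,278,252),30))
for k,(lo,hi,b,z) in T.items():
    m=mask(im,lo,hi,b); v,u=np.nonzero(m)
    w=world("top",np.c_[u,v],d[v,u])
    print(k,m.sum(),(u.min(),v.min(),u.max(),v.max()),rect("top",m,z),"cloud",np.round(np.median(w,0),1),"z5-95",np.round(np.percentile(w[:,2],[5,50,95]),1))
for z0,b in((0,0),):
    s=np.load("scene0.npz")
print(cast("top",[[320,350]],0), world("top",[[320,350]],d[350:351,320]))
c=im[165:335,110:540]; cv2.imwrite("pics/crop0.png",cv2.resize(c,None,fx=1.85,fy=1.85,interpolation=cv2.INTER_CUBIC)[:,:,::-1])
E
python3 m.py
```

```text
stapler 434 (np.int64(404), np.int64(283), np.int64(439), np.int64(321)) [ 388.5 -238.6   95.7   29.6  -42.9] cloud [ 395.8 -244.7   40.7] z5-95 [23.9 40.7 45.7]
notes 581 (np.int64(404), np.int64(183), np.int64(436), np.int64(214)) [ 621.9 -242.1   58.9   55.7  -58.5] cloud [ 622.  -242.1   38.7] z5-95 [-0.6 38.7 43.5]
mouse 943 (np.int64(480), np.int64(227), np.int64(507), np.int64(270)) [ 507.4 -410.9   95.6   54.4   -9.2] cloud [ 507.  -406.9   29.8] z5-95 [16.5 29.8 35.8]
stray 9 (np.int64(308), np.int64(211), np.int64(315), np.int64(217)) [591.7   5.6  21.4   1.7 -45.3] cloud [589.4   6.8   9. ] z5-95 [ 6.6  9.  10.7]
tin 221 (np.int64(298), np.int64(252), np.int64(327), np.int64(281)) [469.8   4.3  67.   67.   89.5] cloud [468.5   5.9   6.4] z5-95 [-1.1  6.4 12. ]
tinpad 458 (np.int64(300), np.int64(255), np.int64(324), np.int64(278)) [469.9   5.6  55.7  53.3  89.4] cloud [468.9   5.5   3.5] z5-95 [-0.8  3.5  7.6]
ntray 1082 (np.int64(115), np.int64(232), np.int64(159), np.int64(276)) [502.7 411.1  78.2  76.4  54.4] cloud [502.8 412.1   5.2] z5-95 [-0.1  5.2 11.8]
pad 1809 (np.int64(200), np.int64(262), np.int64(252), np.int64(323)) [412.7 206.4 123.6  82.  -23.8] cloud [412.7 206.9   3.4] z5-95 [-0.9  3.4  7.7]
stamp 251 (np.int64(212), np.int64(199), np.int64(230), np.int64(218)) [6.040e+02 2.128e+02 4.400e+01 4.140e+01 3.000e-01] cloud [601.4 210.3  24.2] z5-95 [ 8.6 24.2 70.7]
pear 249 (np.int64(253), np.int64(228), np.int64(269), np.int64(245)) [ 5.386e+02  1.210e+02  3.910e+01  3.660e+01 -1.000e-01] cloud [537.9 119.2  38.2] z5-95 [29.4 38.2 53.5]
[[277.98993116 -11.16190139   0.        ]] [[277.39225251 -11.11153901  -5.30913141]]
```

View pics/crop0.png

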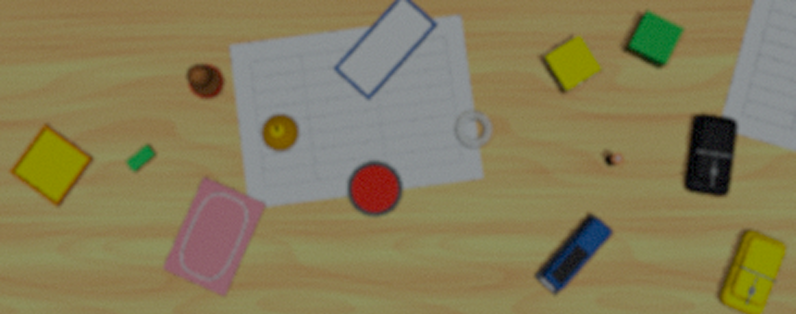

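The crop confirms the layout. The blue stapler (crop 575,255), yellow notes (573,63) and black mouse (711,155) are the ones meant. The green block (655,40) and yellow mouse (753,272) are the look-alikes. Next I'll refine the poses by masking on height.

```bash
cat > m2.py <<'E'
from h import *
import sys
def load(n): 
    f=np.load(n); return f['im'],f['d']
im,d=load("top0.npz")
v,u=np.mgrid[0:480,0:640]; W=world("top",np.c_[u.ravel(),v.ravel()],d.ravel().astype(float)).reshape(480,640,3)
Z=cv2.medianBlur(W[...,2].astype(np.float32),5)
def hrect(name,box,zmin,zc):
    k=np.zeros((480,640),np.uint8); x0,y0,x1,y1=box; k[y0:y1,x0:x1]=(Z>zmin)[y0:y1,x0:x1]
    n,l,s,_=cv2.connectedComponentsWithStats(k); m=l==1+np.argmax(s[1:,4])
    p=cast("top",np.argwhere(m)[:,::-1],zc)[:,:2]; 
    e=np.linalg.eigh(np.cov(p.T))[1][:,1]
    print(name,m.sum(),rect("top",m,zc),"mean",np.round(p.mean(0),1),"pca",np.round(np.degrees(np.arctan2(e[1],e[0])),1))
hrect("stapler",(390,270,450,335),25,40)
hrect("notes",(395,175,445,222),25,40)
hrect("mouse",(470,220,520,278),12,20)
hrect("mouse top",(470,220,520,278),22,28)
hrect("stamp top",(200,190,240,226),40,56)
hrect("stamp low",(200,190,240,226),6,12)
hrect("pear",(245,222,278,252),20,30)
hsv=cv2.cvtColor(im,cv2.COLOR_RGB2HSV)
m=mask(im,(100,45,20),(135,255,255),(280,155,355,225)); print("tray",m.sum(),rect("top",m,10))
# outline on pad
b=np.zeros((480,640),np.uint8); pm=mask(im,(150,40,90),(180,255,255),(190,250,262,335))
hull=cv2.fillConvexPoly(b.copy(),cv2.convexHull(np.argwhere(pm)[:,::-1].astype(np.int32)),1)
hull=cv2.erode(hull,np.ones((7,7))); S=hsv[...,1]
o=((S<80)&(hull>0)); p=cast("top",np.argwhere(o)[:,::-1],4)[:,:2]
(x,y),(w,h),a=cv2.minAreaRect(p.astype(np.float32)); print("outline",o.sum(),x,y,w,h,a)
E
python3 m2.py
```

```text
stapler 612 [ 386.7 -241.2   99.4   31.1  -42.8] mean [ 386.6 -241.1] pca 137.4
notes 526 [ 619.1 -240.5   53.6   51.8  -59.3] mean [ 619.1 -240.5] pca 121.3
mouse 1040 [ 506.  -412.6   99.4   56.5   -9.4] mean [ 505.6 -412.6] pca 170.6
mouse top 816 [ 505.8 -412.9   91.5   48.9   -9.9] mean [ 505.7 -412.9] pca 171.7
stamp top 132 [6.062e+02 2.171e+02 2.740e+01 2.710e+01 3.000e-01] mean [605.9 216.4] pca -153.3
stamp low 293 [607.7 217.3  45.   41.   44.7] mean [606.8 217. ] pca 58.2
pear 300 [ 5.386e+02  1.210e+02  4.360e+01  4.120e+01 -1.000e-01] mean [538.3 120.7] pca 164.4
tray 309 [648.7  -9.3 130.2  61.3 -42.6]
outline 415 412.4903564453125 206.4161376953125 65.48424530029297 106.93790435791016 66.1280517578125
```

```bash
cat > plan.py <<'E'
"plan.py x,y,z,phi ... : move numbers for a chain of TCP targets (phi = heading of tool y, deg); splits long legs into calls"
import sys,numpy as np
from scipy.spatial.transform import Rotation as Ro
from workcell import ctrl
o=ctrl.get_obs(); p=np.array(o['ee_pos'],float); R=Ro.from_rotvec(o['orientation']).as_matrix()
f=lambda R:np.degrees(np.arctan2(R[1,1],R[0,1]))
print("t %.2f"%o['t'],"at",p.round(1),"phi %.1f"%f(R),"zdir",R[:,2].round(3),"w %.1f g %.1f"%(o['width'],o['grasp_force']),"q",np.round(o['qpos'],2))
def down(a):
    a=np.radians(a); y=np.array([np.cos(a),np.sin(a),0]); z=np.array([0,0,-1.]); return np.c_[np.cross(y,z),y,z]
for a in sys.argv[1:]:
    *g,phi=map(float,a.split(",")); g=np.array(g); D=down(phi)
    while True:
        t=Ro.from_matrix(R.T@D).as_rotvec()/1.5; s=R.T@(g-p)/200; k=min(1,.99/max(1e-9,abs(s).max()))
        print(a,"->",np.round(np.r_[t,s*k],4).tolist(),"rows>=%d"%np.ceil(max(np.linalg.norm(s*k)*200/62.5,np.linalg.norm(t)*1.5/np.radians(10.7)))); p=p+R@(s*k)*200; R=D
        if k==1: break
E
python3 plan.py 386.7,-241.2,120,47.3
```

```text
t 0.10 at [199.9 591.7 222. ] phi 71.3 zdir [-0.    -0.001 -1.   ] w 88.1 g 0.0 q [ 1.23  0.42  1.63  0.    1.09 -0.02]
386.7,-241.2,120,47.3 -> [-0.0009, 0.0002, 0.2796, -0.6024, -0.99, 0.1398] rows>=4
386.7,-241.2,120,47.3 -> [0.0, 0.0, 0.0, -0.99, -0.6844, 0.1438] rows>=4
386.7,-241.2,120,47.3 -> [0.0, 0.0, 0.0, -0.99, -0.6844, 0.1438] rows>=4
386.7,-241.2,120,47.3 -> [0.0, 0.0, 0.0, -0.5772, -0.399, 0.0838] rows>=3
```

```bash
python3 plan.py 430,150,200,47.3 386.7,-241.2,110,47.3
```

```text
t 0.10 at [199.9 591.7 222. ] phi 71.3 zdir [-0.    -0.001 -1.   ] w 88.1 g 0.0 q [ 1.23  0.42  1.63  0.    1.09 -0.02]
430,150,200,47.3 -> [-0.0009, 0.0002, 0.2796, -0.99, -0.9495, 0.0618] rows>=5
430,150,200,47.3 -> [0.0, 0.0, 0.0, -0.99, -0.3559, 0.0464] rows>=4
430,150,200,47.3 -> [0.0, 0.0, 0.0, -0.0624, -0.0224, 0.0029] rows>=1
386.7,-241.2,110,47.3 -> [0.0, 0.0, 0.0, -0.7295, -0.99, 0.2812] rows>=5
386.7,-241.2,110,47.3 -> [0.0, 0.0, 0.0, -0.4379, -0.5943, 0.1688] rows>=3
```

Request:
servo_tool([
  [0,0,0.28,-0.99,-0.95,0.06,87],
  [0,0,0.28,-0.99,-0.95,0.06,87],
  [0,0,0.28,-0.99,-0.95,0.06,87],
  [0,0,0.28,-0.99,-0.95,0.06,87],
  [0,0,0.28,-0.99,-0.95,0.06,87],
  [0,0,0.28,-0.99,-0.95,0.06,87],
])

```text
t: 0.85
ee_pos: [327.2, 347.3, 210.5]
orientation: [-1.149, -2.924, 0.001]
ft_force: [0.0, 0.0, 0.3]
width: 86.8
grasp_force: 0.0
```

Request:
servo_tool([
  [0,0,0,-0.99,-0.36,0.05,87],
  [0,0,0,-0.99,-0.36,0.05,87],
  [0,0,0,-0.99,-0.36,0.05,87],
  [0,0,0,-0.99,-0.36,0.05,87],
])

```text
t: 1.35
ee_pos: [424.4, 160.2, 200.6]
orientation: [1.147, 2.925, 0.0]
ft_force: [0.0, 0.4, -0.5]
width: 87.2
grasp_force: 0.0
```

Request:
servo_tool([
  [0,0,0,-0.8,-0.99,0.28,87],
  [0,0,0,-0.8,-0.99,0.28,87],
  [0,0,0,-0.8,-0.99,0.28,87],
  [0,0,0,-0.8,-0.99,0.28,87],
  [0,0,0,-0.8,-0.99,0.28,87],
  [0,0,0,-0.8,-0.99,0.28,87],
])

```text
t: 2.1
ee_pos: [406.9, -92.2, 144.6]
orientation: [-1.146, -2.925, -0.0]
ft_force: [0.3, 0.6, 0.4]
width: 87.1
grasp_force: 0.0
```

```bash
python3 plan.py 386.7,-241.2,110,47.3 386.7,-241.2,17,47.3
```

```text
t 2.10 at [406.9 -92.2 144.6] phi 47.2 zdir [-0.  0. -1.] w 87.1 g 0.0 q [-0.25  0.25  2.13  0.    0.76 -1.08]
386.7,-241.2,110,47.3 -> [0.0001, -0.0003, -0.0012, -0.4322, -0.6152, 0.1725] rows>=3
386.7,-241.2,17,47.3 -> [0.0, 0.0, 0.0, 0.0, 0.0, 0.465] rows>=2
```

Request:
servo_tool([
  [0,0,0,-0.432,-0.615,0.17,87],
  [0,0,0,-0.432,-0.615,0.17,87],
  [0,0,0,-0.432,-0.615,0.17,87],
  [0,0,0,-0.432,-0.615,0.17,87],
  [0,0,0,-0.432,-0.615,0.4,70],
  [0,0,0,-0.432,-0.615,0.64,70],
  [0,0,0,-0.432,-0.615,0.64,70],
])

```text
t: 2.98
ee_pos: [385.2, -238.0, 14.6]
orientation: [-1.138, -2.921, -0.003]
ft_force: [-0.2, -0.1, 0.2]
width: 69.8
grasp_force: 0.0
```

```bash
python3 plan.py 386.7,-241.2,17,47.3
```

```text
t 2.98 at [ 385.2 -238.    14.6] phi 47.4 zdir [-0.006  0.004 -1.   ] w 69.8 g 0.0 q [-0.58  0.56  2.1   0.    0.49 -1.41]
386.7,-241.2,17,47.3 -> [-0.0006, -0.0047, 0.0014, -0.0163, -0.0067, -0.0119] rows>=1
```

Request:
servo_tool([
  [0,0,0,0,0,-0.016,70],
  [0,0,0,0,0,-0.016,70],
  [0,0,0,0,0,-0.016,70],
])

```text
t: 3.35
ee_pos: [387.6, -242.0, 21.5]
orientation: [1.143, 2.923, -0.001]
ft_force: [0.1, 0.2, 1.2]
width: 69.9
grasp_force: 0.0
```

```bash
python3 plan.py 386.7,-241.2,17,47.3
```

```text
t 3.35 at [ 387.6 -242.    21.5] phi 47.3 zdir [ 0.003 -0.002 -1.   ] w 69.9 g 0.0 q [-0.58  0.54  2.1   0.    0.5  -1.41]
386.7,-241.2,17,47.3 -> [0.0004, 0.0021, -0.0003, 0.006, -0.0002, 0.0227] rows>=1
```

Request:
servo_tool([
  [0,0,0,0,0,0.013,70],
  [0,0,0,0,0,0.013,70],
  [0,0,0,0,0,0.013,10],
  [0,0,0,0,0,0.013,10],
  [0,0,0,0,0,0.013,10],
  [0,0,0,0,0,0.013,10],
  [0,0,0,0,0,0.013,10],
  [0,0,0,0,0,0.013,10],
])

```text
t: 4.35
ee_pos: [386.6, -241.5, 17.2]
orientation: [1.144, 2.926, 0.0]
ft_force: [0.1, 0.7, -0.9]
width: 30.1
grasp_force: 30.0
```

Request:
servo_tool([
  [0,0,0,0,0,-0.1,10],
  [0,0,0,0,0,-0.2,10],
  [0,0,0,0,0,-0.4,10],
  [0,0,0,0,0,-0.5,10],
  [0,0,0,0,0,-0.5,10],
  [0,0,0,0,0,-0.5,10],
])

```text
t: 5.1
ee_pos: [386.0, -241.1, 116.5]
orientation: [-1.144, -2.925, -0.0]
ft_force: [-0.6, -0.6, -1.7]
width: 29.8
grasp_force: 30.0
```

```bash
python3 plan.py 648.7,-9.3,80,47.4 648.7,-9.3,23,47.4
python3 - <<'E'
from h import *
im,d=ctrl.get_image("scene"); cv2.imwrite("pics/s1.png",cv2.resize(im[100:300,180:480],None,fx=2,fy=2)[:,:,::-1])
E
```

```text
t 5.10 at [ 386.  -241.1  116.5] phi 47.3 zdir [-0.001  0.001 -1.   ] w 29.8 g 30.0 q [-0.58  0.35  2.07 -0.    0.72 -1.41]
648.7,-9.3,80,47.4 -> [-0.0002, -0.0008, -0.0015, -0.1015, 0.99, 0.1033] rows>=4
648.7,-9.3,80,47.4 -> [0.0, 0.0, 0.0, -0.0788, 0.7527, 0.0789] rows>=3
648.7,-9.3,23,47.4 -> [0.0, 0.0, 0.0, -0.0, -0.0, 0.285] rows>=1
```

View pics/s1.png

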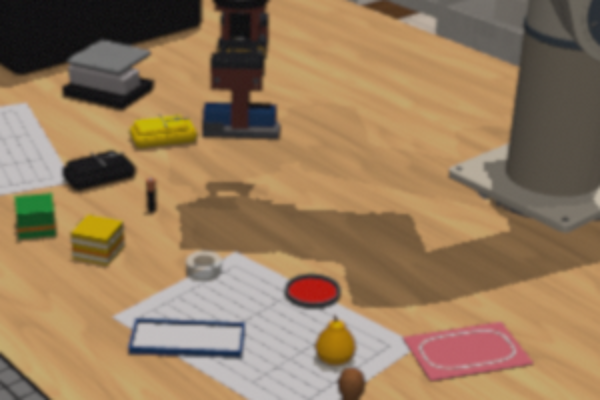

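The picture shows the stapler held level in the gripper, at (240,120). The pear (335,342) is untouched.

Request:
servo_tool([
  [0,0,0,-0.02,0.15,0,10],
  [0,0,0,-0.04,0.4,0,10],
  [0,0,0,-0.07,0.7,0.05,10],
  [0,0,0,-0.1,0.99,0.1,10],
  [0,0,0,-0.1,0.99,0.1,10],
])

```text
t: 5.78
ee_pos: [537.4, -107.0, 95.3]
orientation: [-1.138, -2.927, -0.0]
ft_force: [-1.2, -0.9, -1.9]
width: 30.0
grasp_force: 30.0
```

Request:
servo_tool([
  [0,0,0,-0.02,0.25,0,10],
  [0,0,0,-0.06,0.5,0.04,10],
  [0,0,0,-0.08,0.68,0.08,10],
  [0,0,0,-0.08,0.755,0.08,10],
  [0,0,0,-0.08,0.755,0.08,10],
  [0,0,0,-0.08,0.755,0.08,10],
])

```text
t: 6.52
ee_pos: [648.4, -10.6, 81.0]
orientation: [-1.145, -2.924, 0.001]
ft_force: [-0.0, -0.7, -1.9]
width: 30.0
grasp_force: 30.0
```

```bash
python3 plan.py 648.7,-9.3,23,47.4
```

```text
t 6.53 at [648.4 -10.6  81. ] phi 47.2 zdir [-0.002 -0.    -1.   ] w 30.0 g 30.0 q [-0.03  0.63  1.65 -0.    0.86 -0.86]
648.7,-9.3,23,47.4 -> [-0.0008, -0.0007, -0.0021, 0.0033, 0.0061, 0.2902] rows>=1
```

Request:
servo_tool([
  [0,0,0,0,0.005,0.12,10],
  [0,0,0,0,0.005,0.22,10],
  [0,0,0,0,0.005,0.27,10],
  [0,0,0,0,0.005,0.29,10],
  [0,0,0,0,0.005,0.292,10],
  [0,0,0,0,0.005,0.292,10],
  [0,0,0,0,0.005,0.292,45],
  [0,0,0,0,0.005,0.292,45],
  [0,0,0,0,0.005,0.292,45],
])

```text
t: 7.65
ee_pos: [650.7, -8.8, 23.2]
orientation: [1.144, 2.925, 0.0]
ft_force: [-0.0, 0.0, 0.3]
width: 44.8
grasp_force: 0.0
```

Request:
servo_tool([
  [0,0,0,0,0,-0.1,55],
  [0,0,0,0,0,-0.3,70],
  [0,0,0,0,0,-0.5,70],
  [0,0,0,0,0,-0.5,70],
])

```text
t: 8.15
ee_pos: [653.3, -8.9, 127.9]
orientation: [1.142, 2.919, 0.004]
ft_force: [0.8, 0.5, 0.1]
width: 69.8
grasp_force: 0.0
```

```bash
python3 plan.py 606.3,216.7,125,47.4 606.3,216.7,35,47.4
```

```text
t 8.15 at [653.3  -8.9 127.9] phi 47.3 zdir [ 0.008 -0.    -1.   ] w 69.8 g 0.0 q [-0.03  0.57  1.63  0.    0.93 -0.86]
606.3,216.7,125,47.4 -> [0.0035, 0.004, -0.0015, 0.9381, 0.669, 0.0123] rows>=4
606.3,216.7,35,47.4 -> [0.0, 0.0, 0.0, 0.0, 0.0, 0.45] rows>=2
```

Request:
servo_tool([
  [0,0,0,0.3,0.22,0,70],
  [0,0,0,0.6,0.43,0,70],
  [0,0,0,0.94,0.67,0,70],
  [0,0,0,0.94,0.67,0,70],
  [0,0,0,0.94,0.67,0,70],
  [0,0,0,0.94,0.67,0,70],
])

```text
t: 8.9
ee_pos: [603.0, 216.6, 122.5]
orientation: [-1.144, -2.926, 0.001]
ft_force: [0.5, 0.5, -0.1]
width: 70.3
grasp_force: 0.0
```

```bash
python3 - <<'E'
from h import *
im,d=ctrl.get_image("top"); cv2.imwrite("pics/t1.png",cv2.resize(im[140:310,180:400],None,fx=3,fy=3)[:,:,::-1])
im,d=ctrl.get_image("top")
m=mask(im,(100,90,40),(130,255,255),(280,155,355,225)); 
v,u=np.nonzero(m); print(m.sum(),rect("top",m,45))
E
python3 plan.py 606.3,216.7,35,47.4
```

```text
426 [647.5 -12.2  96.5  29.9 -42.6]
t 9.00 at [603.5 215.8 122.7] phi 47.2 zdir [-0. -0. -1.] w 69.9 g 0.0 q [ 0.32  0.57  1.66 -0.    0.92 -0.5 ]
606.3,216.7,35,47.4 -> [-0.0004, -0.0, -0.0025, -0.0074, 0.0132, 0.4385] rows>=2
```

View pics/t1.png

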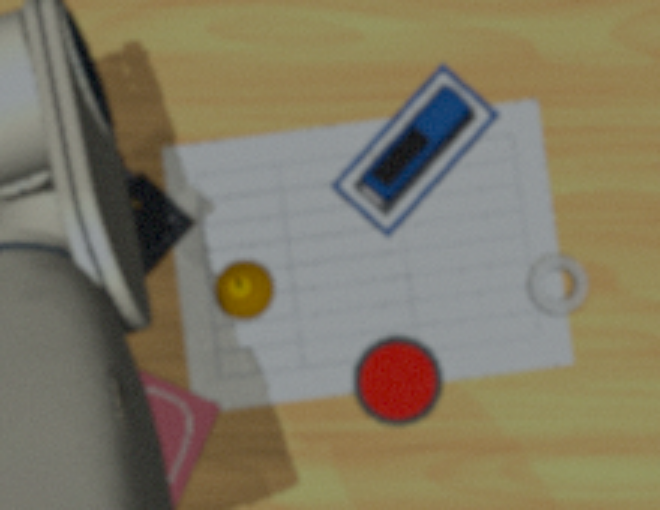

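The stapler sits well inside its tray at crop (415,150). The pear (245,288) has not moved. Next is the stamp.

Request:
servo_tool([
  [0,0,0,-0.007,0.012,0.15,70],
  [0,0,0,-0.007,0.012,0.3,70],
  [0,0,0,-0.007,0.012,0.4,70],
  [0,0,0,-0.007,0.012,0.44,70],
  [0,0,0,-0.007,0.012,0.44,70],
  [0,0,0,-0.007,0.012,0.44,10],
  [0,0,0,-0.007,0.012,0.44,10],
  [0,0,0,-0.007,0.012,0.44,10],
  [0,0,0,-0.007,0.012,0.44,10],
  [0,0,0,-0.007,0.012,0.44,10],
])

```text
t: 10.25
ee_pos: [606.3, 218.2, 35.1]
orientation: [1.144, 2.925, 0.001]
ft_force: [0.3, 0.3, 0.4]
width: 28.2
grasp_force: 30.0
```

Request:
servo_tool([
  [0,0,0,0,0,-0.05,10],
  [0,0,0,0,0,-0.2,10],
  [0,0,0,0,0,-0.4,10],
  [0,0,0,0,0,-0.5,10],
  [0,0,0,0,0,-0.5,10],
  [0,0,0,0,0,-0.5,10],
])

```text
t: 11.0
ee_pos: [605.1, 217.7, 133.6]
orientation: [-1.144, -2.924, 0.002]
ft_force: [-0.6, 0.0, -0.6]
width: 28.0
grasp_force: 30.0
```

```bash
python3 plan.py 469.9,4.9,135,47.4 469.9,4.9,39.5,47.4
python3 - <<'E'
from h import *
im,d=ctrl.get_image("scene"); cv2.imwrite("pics/s2.png",cv2.resize(im[160:360,230:480],None,fx=2.5,fy=2.5)[:,:,::-1])
E
```

```text
t 11.00 at [605.1 217.7 133.6] phi 47.3 zdir [-0.002 -0.001 -1.   ] w 28.0 g 30.0 q [ 0.33  0.56  1.64 -0.    0.94 -0.5 ]
469.9,4.9,135,47.4 -> [-0.0012, -0.0006, -0.0015, -0.1799, -0.99, -0.0039] rows>=4
469.9,4.9,135,47.4 -> [0.0, 0.0, 0.0, -0.0449, -0.2503, -0.0014] rows>=1
469.9,4.9,39.5,47.4 -> [0.0, 0.0, 0.0, 0.0, 0.0, 0.4775] rows>=2
```

View pics/s2.png

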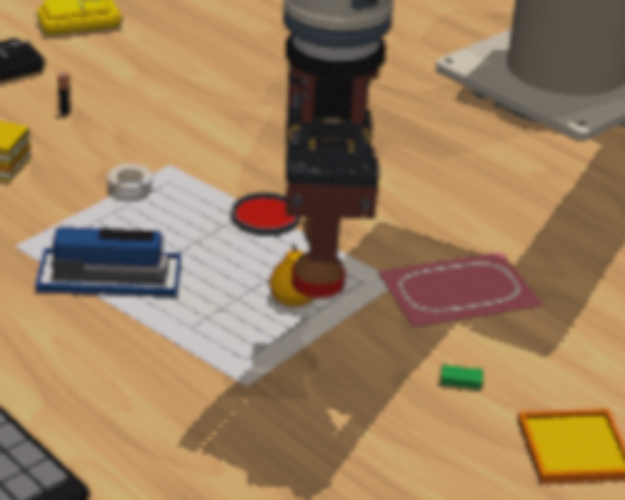

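The stamp is held upright at (320,275). I'll raise it more before it passes over the pear.

Request:
servo_tool([
  [0,0,0,0,-0.05,-0.2,10],
  [0,0,0,-0.05,-0.3,-0.2,10],
  [0,0,0,-0.1,-0.55,-0.2,10],
  [0,0,0,-0.14,-0.8,-0.2,10],
  [0,0,0,-0.18,-0.99,-0.2,10],
  [0,0,0,-0.18,-0.99,-0.2,10],
])

```text
t: 11.8
ee_pos: [495.8, 46.4, 173.6]
orientation: [-1.147, -2.921, 0.003]
ft_force: [-0.6, -0.3, -0.7]
width: 28.0
grasp_force: 30.0
```

Request:
servo_tool([
  [0,0,0,-0.03,-0.15,0,10],
  [0,0,0,-0.045,-0.25,0.1,10],
  [0,0,0,-0.045,-0.25,0.3,10],
  [0,0,0,-0.045,-0.25,0.4,10],
  [0,0,0,-0.045,-0.25,0.4,10],
  [0,0,0,-0.045,-0.25,0.4,10],
])

```text
t: 12.55
ee_pos: [471.4, 5.7, 95.1]
orientation: [1.144, 2.926, 0.0]
ft_force: [0.7, -0.5, -0.8]
width: 28.6
grasp_force: 30.0
```

```bash
python3 plan.py 469.9,4.9,39.5,47.4
```

```text
t 12.55 at [471.4   5.7  95.1] phi 47.3 zdir [ 0.  0. -1.] w 28.6 g 30.0 q [-0.01  0.41  2.05  0.    0.69 -0.84]
469.9,4.9,39.5,47.4 -> [0.0001, 0.0001, -0.0012, 0.0029, -0.0081, 0.2778] rows>=1
```

Request:
servo_tool([
  [0,0,0,0,-0.006,0.1,10],
  [0,0,0,0,-0.006,0.2,10],
  [0,0,0,0,-0.006,0.25,10],
  [0,0,0,0,-0.006,0.272,10],
  [0,0,0,0,-0.006,0.279,10],
  [0,0,0,0,-0.006,0.279,10],
  [0,0,0,0,-0.006,0.279,10],
])

```text
t: 13.42
ee_pos: [470.2, 4.4, 39.5]
orientation: [1.144, 2.925, 0.0]
ft_force: [-0.5, -0.1, -1.6]
width: 28.8
grasp_force: 30.0
```

Request:
servo_tool([
  [0,0,0,0,0,0,40],
  [0,0,0,0,0,0,60],
  [0,0,0,0,0,0,60],
  [0,0,0,0,0,-0.2,60],
  [0,0,0,0,0,-0.4,60],
  [0,0,0,0,0,-0.5,70],
  [0,0,0,0,0,-0.5,70],
])

```text
t: 14.3
ee_pos: [471.0, 4.4, 140.4]
orientation: [1.143, 2.923, 0.002]
ft_force: [0.4, 0.5, 0.9]
width: 70.1
grasp_force: 0.0
```

```bash
python3 plan.py 619.1,-240.5,120,30.7 619.1,-240.5,10,30.7
```

```text
t 14.30 at [471.    4.4 140.4] phi 47.3 zdir [ 0.004 -0.    -1.   ] w 70.1 g 0.0 q [-0.02  0.32  2.03 -0.    0.79 -0.84]
619.1,-240.5,120,30.7 -> [0.0018, 0.0015, 0.1928, -0.99, -0.2862, 0.0755] rows>=4
619.1,-240.5,120,30.7 -> [0.0, 0.0, 0.0, -0.4001, 0.0032, 0.0285] rows>=2
619.1,-240.5,10,30.7 -> [0.0, 0.0, 0.0, 0.0, 0.0, 0.55] rows>=2
```

Request:
servo_tool([
  [0,0,0.1,-0.3,-0.09,0,80],
  [0,0,0.193,-0.6,-0.18,0,80],
  [0,0,0.193,-0.99,-0.286,0.07,80],
  [0,0,0.193,-0.99,-0.286,0.07,80],
  [0,0,0.193,-0.99,-0.286,0.07,80],
])

```text
t: 14.92
ee_pos: [575.7, -172.2, 123.3]
orientation: [-1.555, -2.726, 0.001]
ft_force: [-0.5, 1.5, -0.4]
width: 80.5
grasp_force: 0.0
```

Request:
servo_tool([
  [0,0,0,-0.3,0,0.03,80],
  [0,0,0,-0.4,0,0.03,80],
  [0,0,0,-0.4,0,0.03,80],
  [0,0,0,-0.4,0,0.03,80],
  [0,0,0,-0.4,0,0.03,80],
])

```text
t: 15.55
ee_pos: [616.7, -239.1, 119.1]
orientation: [-1.552, -2.73, 0.0]
ft_force: [0.2, 0.8, -1.6]
width: 79.5
grasp_force: 0.0
```

```bash
python3 plan.py 619.1,-240.5,10,30.7
python3 - <<'E'
from h import *
im,d=ctrl.get_image("scene"); cv2.imwrite("pics/s3.png",cv2.resize(im[140:320,180:420],None,fx=2.5,fy=2.5)[:,:,::-1])
E
```

```text
t 15.55 at [ 616.7 -239.1  119.1] phi 30.8 zdir [-0.001  0.    -1.   ] w 79.5 g 0.0 q [-0.39  0.6   1.61  0.    0.94 -0.92]
619.1,-240.5,10,30.7 -> [-0.0003, -0.0005, 0.0007, -0.0125, 0.0072, 0.5456] rows>=2
```

View pics/s3.png

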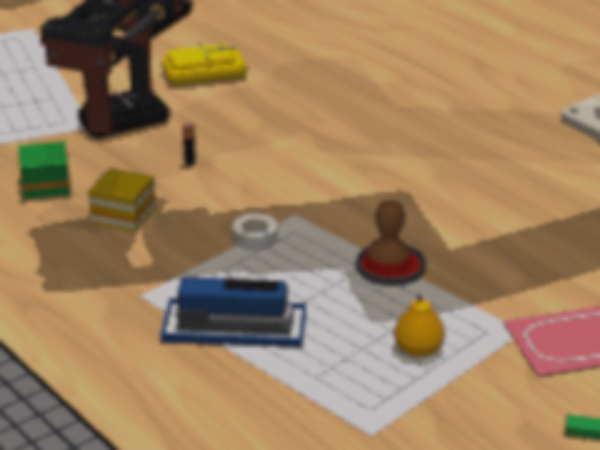

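The stamp stands upright in the tin at (390,235). The gripper is above the notes. Next I grasp them.

Request:
servo_tool([
  [0,0,0,-0.01,0.006,0.2,80],
  [0,0,0,-0.01,0.006,0.4,80],
  [0,0,0,-0.01,0.006,0.5,80],
  [0,0,0,-0.01,0.006,0.545,80],
  [0,0,0,-0.01,0.006,0.545,80],
  [0,0,0,-0.01,0.006,0.545,30],
  [0,0,0,-0.01,0.006,0.545,30],
  [0,0,0,-0.01,0.006,0.545,30],
  [0,0,0,-0.01,0.006,0.545,30],
  [0,0,0,-0.01,0.006,0.545,30],
])

```text
t: 16.85
ee_pos: [620.1, -242.1, 10.9]
orientation: [1.554, 2.729, 0.0]
ft_force: [0.5, 0.9, 5.6]
width: 51.0
grasp_force: 30.0
```

Request:
servo_tool([
  [0,0,0,0,0,-0.05,30],
  [0,0,0,0,0,-0.2,30],
  [0,0,0,0,0,-0.4,30],
  [0,0,0,0,0,-0.6,30],
  [0,0,0,0,0,-0.7,30],
  [0,0,0,0,0,-0.7,30],
  [0,0,0,0,0,-0.7,30],
])

```text
t: 17.73
ee_pos: [618.4, -241.4, 148.4]
orientation: [-1.553, -2.728, 0.001]
ft_force: [-0.5, 0.1, -1.5]
width: 51.1
grasp_force: 30.0
```

```bash
python3 plan.py 550,170,150,54.4 502.7,411.1,90,54.4 502.7,411.1,15.5,54.4
```

```text
t 17.73 at [ 618.4 -241.4  148.4] phi 30.7 zdir [-0.002  0.001 -1.   ] w 51.1 g 30.0 q [-0.39  0.56  1.59 -0.    0.99 -0.93]
550,170,150,54.4 -> [-0.0008, -0.0016, -0.2759, 0.99, 0.385, -0.0025] rows>=4
550,170,150,54.4 -> [0.0, 0.0, 0.0, 0.724, 0.7231, -0.0038] rows>=4
502.7,411.1,90,54.4 -> [0.0, 0.0, 0.0, 0.894, 0.8425, 0.3] rows>=5
502.7,411.1,15.5,54.4 -> [0.0, 0.0, 0.0, 0.0, 0.0, 0.3725] rows>=2
```

Request:
servo_tool([
  [0,0,-0.04,0.1,0.04,0,30],
  [0,0,-0.14,0.35,0.14,0,30],
  [0,0,-0.276,0.6,0.23,0,30],
  [0,0,-0.276,0.85,0.33,0,30],
  [0,0,-0.276,0.99,0.385,0,30],
  [0,0,-0.276,0.99,0.385,0,30],
])

```text
t: 18.48
ee_pos: [583.0, -29.3, 149.0]
orientation: [-0.951, -2.991, 0.001]
ft_force: [0.6, -0.2, -1.5]
width: 50.9
grasp_force: 30.0
```

Request:
servo_tool([
  [0,0,0,0.18,0.18,0,30],
  [0,0,0,0.36,0.36,0,30],
  [0,0,0,0.54,0.54,0,30],
  [0,0,0,0.72,0.72,0,30],
  [0,0,0,0.9,0.9,0,30],
  [0,0,0,0.9,0.9,0,30],
])

```text
t: 19.23
ee_pos: [542.3, 221.2, 149.4]
orientation: [-0.953, -2.993, 0.0]
ft_force: [-0.6, -1.3, -0.4]
width: 50.8
grasp_force: 30.0
```

```bash
python3 plan.py 502.7,411.1,90,54.4 502.7,411.1,15.5,54.4
```

```text
t 19.23 at [542.3 221.2 149.4] phi 54.7 zdir [-0.001  0.    -1.   ] w 50.8 g 30.0 q [ 0.37  0.46  1.77  0.    0.91 -0.59]
502.7,411.1,90,54.4 -> [-0.0002, -0.0003, 0.0033, 0.7103, 0.6605, 0.2974] rows>=4
502.7,411.1,15.5,54.4 -> [0.0, 0.0, 0.0, 0.0, 0.0, 0.3725] rows>=2
```

Request:
servo_tool([
  [0,0,0.003,0.18,0.17,0.05,30],
  [0,0,0.003,0.36,0.34,0.1,30],
  [0,0,0.003,0.54,0.5,0.2,30],
  [0,0,0.003,0.65,0.6,0.3,30],
  [0,0,0.003,0.71,0.66,0.3,30],
  [0,0,0.003,0.71,0.66,0.3,30],
  [0,0,0.003,0.71,0.66,0.3,30],
])

```text
t: 20.1
ee_pos: [505.3, 407.7, 90.9]
orientation: [0.968, 2.988, 0.001]
ft_force: [-0.2, 0.4, -0.9]
width: 50.8
grasp_force: 30.0
```

```bash
python3 plan.py 502.7,411.1,15.5,54.4
```

```text
t 20.10 at [505.3 407.7  90.9] phi 54.1 zdir [ 0.001  0.    -1.   ] w 50.8 g 30.0 q [ 0.66  0.62  1.65 -0.    0.87 -0.28]
502.7,411.1,15.5,54.4 -> [0.0004, 0.0003, -0.0036, 0.0206, 0.0058, 0.3769] rows>=2
```

Request:
servo_tool([
  [0,0,0,0.015,0.004,0.15,30],
  [0,0,0,0.015,0.004,0.27,30],
  [0,0,0,0.015,0.004,0.34,30],
  [0,0,0,0.015,0.004,0.368,30],
  [0,0,0,0.015,0.004,0.374,30],
  [0,0,0,0.015,0.004,0.374,30],
  [0,0,0,0.015,0.004,0.374,60],
  [0,0,0,0.015,0.004,0.374,65],
  [0,0,0,0.015,0.004,0.374,65],
])

```text
t: 21.22
ee_pos: [502.5, 411.4, 15.5]
orientation: [0.967, 2.989, 0.0]
ft_force: [0.4, -0.2, 0.5]
width: 64.9
grasp_force: 0.0
```

Request:
servo_tool([
  [0,0,0,0,0,-0.1,65],
  [0,0,0,0,0,-0.3,70],
  [0,0,0,0,0,-0.6,80],
  [0,0,0,0,0,-0.6,80],
])

```text
t: 21.72
ee_pos: [505.5, 413.6, 142.1]
orientation: [0.965, 2.983, 0.014]
ft_force: [0.1, -0.3, -1.1]
width: 79.4
grasp_force: 0.0
```

```bash
python3 plan.py 570,100,140,70 506,-412.7,120,80.6 506,-412.7,4,80.6
```

```text
t 21.73 at [505.5 413.6 142.1] phi 54.1 zdir [ 0.009  0.007 -1.   ] w 79.4 g 0.0 q [ 0.67  0.55  1.63 -0.    0.95 -0.28]
570,100,140,70 -> [0.0066, 0.0029, -0.1845, -0.99, -0.9078, 0.0021] rows>=5
570,100,140,70 -> [0.0, 0.0, 0.0, -0.1352, -0.2195, 0.0017] rows>=1
506,-412.7,120,80.6 -> [0.0, 0.0, -0.1233, -0.2265, -0.99, 0.0393] rows>=4
506,-412.7,120,80.6 -> [0.0, 0.0, 0.0, -0.0395, -0.99, 0.0384] rows>=4
506,-412.7,120,80.6 -> [0.0, 0.0, 0.0, -0.023, -0.5766, 0.0223] rows>=2
506,-412.7,4,80.6 -> [0.0, 0.0, 0.0, 0.0, 0.0, 0.58] rows>=2
```

Request:
servo_tool([
  [0,0,-0.1,-0.25,-0.23,0,87],
  [0,0,-0.18,-0.5,-0.46,0,87],
  [0,0,-0.18,-0.75,-0.69,0,87],
  [0,0,-0.18,-0.99,-0.91,0,87],
  [0,0,-0.18,-0.99,-0.91,0,87],
  [0,0,-0.18,-0.99,-0.91,0,87],
])

```text
t: 22.48
ee_pos: [556.4, 147.0, 135.4]
orientation: [-0.56, -3.091, -0.0]
ft_force: [-0.1, 0.8, 1.0]
width: 86.9
grasp_force: 0.0
```

Request:
servo_tool([
  [0,0,-0.06,-0.1,-0.25,0,87],
  [0,0,-0.123,-0.2,-0.5,0,87],
  [0,0,-0.123,-0.3,-0.75,0,87],
  [0,0,-0.123,-0.35,-0.99,0,87],
  [0,0,-0.123,-0.35,-0.99,0,87],
  [0,0,-0.123,-0.35,-0.99,0,87],
])

```text
t: 23.22
ee_pos: [553.3, -60.6, 135.3]
orientation: [0.267, 3.13, 0.001]
ft_force: [0.1, 0.4, -0.9]
width: 87.1
grasp_force: 0.0
```

```bash
python3 plan.py 506,-412.7,100,80.6
python3 - <<'E'
from h import *
im,d=ctrl.get_image("top"); np.savez("top1.npz",im=im,d=d);cv2.imwrite("pics/t2.png",cv2.resize(im[160:340,100:370],None,fx=2.5,fy=2.5)[:,:,::-1])
E
sed 's/top0/top1/' m2.py > m3.py; python3 m3.py | grep -E "mouse|pear|outl"
```

```text
t 23.23 at [553.3 -60.6 135.3] phi 80.2 zdir [ 0.  0. -1.] w 87.1 g 0.0 q [-0.13  0.44  1.84  0.    0.86 -1.53]
506,-412.7,100,80.6 -> [0.0003, 0.0, -0.0042, -0.0365, -0.99, 0.098] rows>=4
506,-412.7,100,80.6 -> [0.0, 0.0, 0.0, -0.024, -0.7851, 0.078] rows>=3Traceback (most recent call last):
  File "m3.py", line 15, in <module>
    hrect("notes",(395,175,445,222),25,40)
    ~~~~~^^^^^^^^^^^^^^^^^^^^^^^^^^^^^^^^^
  File "m3.py", line 10, in hrect
    n,l,s,_=cv2.connectedComponentsWithStats(k); m=l==1+np.argmax(s[1:,4])
                                                        ~~~~~~~~~^^^^^^^^^
    return _wrapfunc(a, 'argmax', axis=axis, out=out, **kwds)
    return bound(*args, **kwds)
ValueError: attempt to get argmax of an empty sequence
```

View pics/t2.png

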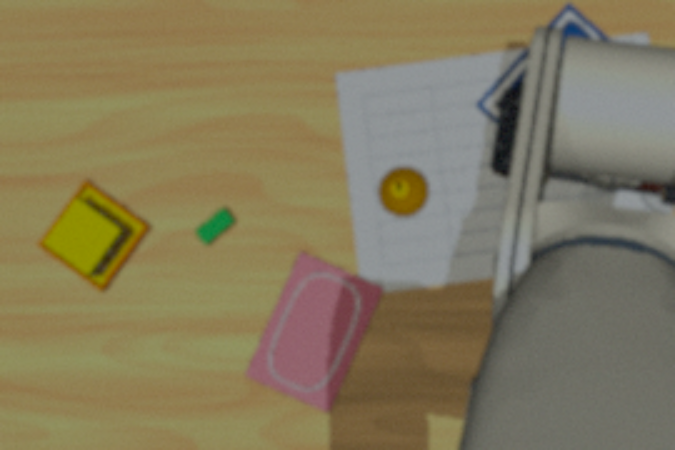

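The notes lie square in the orange tray at (90,235), and the pear (403,190) is unmoved. Now the mouse.

Request:
servo_tool([
  [0,0,-0.004,-0.01,-0.25,0,87],
  [0,0,-0.004,-0.02,-0.5,0,87],
  [0,0,-0.004,-0.03,-0.75,0.05,87],
  [0,0,-0.004,-0.036,-0.99,0.1,87],
  [0,0,-0.004,-0.036,-0.99,0.1,87],
])

```text
t: 23.9
ee_pos: [526.4, -259.4, 114.6]
orientation: [-0.262, -3.13, -0.0]
ft_force: [0.5, -0.1, 0.8]
width: 87.0
grasp_force: 0.0
```

Request:
servo_tool([
  [0,0,0,-0.01,-0.25,0,87],
  [0,0,0,-0.02,-0.5,0,87],
  [0,0,0,-0.024,-0.785,0.05,87],
  [0,0,0,-0.024,-0.785,0.08,87],
  [0,0,0,-0.024,-0.785,0.08,87],
  [0,0,0,-0.024,-0.785,0.08,87],
  [0,0,0,-0.024,-0.785,0.08,87],
])

```text
t: 24.78
ee_pos: [506.0, -412.9, 99.7]
orientation: [0.256, 3.131, -0.0]
ft_force: [-0.7, 0.4, -0.1]
width: 86.9
grasp_force: 0.0
```

```bash
python3 plan.py 505.8,-412.7,4,80.6
```

```text
t 24.77 at [ 506.  -412.9   99.7] phi 80.6 zdir [ 0. -0. -1.] w 86.9 g 0.0 q [-0.7   0.61  1.64  0.    0.89 -2.11]
505.8,-412.7,4,80.6 -> [-0.0, 0.0002, 0.0004, 0.0012, 0.0007, 0.4786] rows>=2
```

Request:
servo_tool([
  [0,0,0,0,0,0.15,87],
  [0,0,0,0,0,0.3,87],
  [0,0,0,0,0,0.4,87],
  [0,0,0,0,0,0.45,87],
  [0,0,0,0,0,0.472,87],
  [0,0,0,0,0,0.475,40],
  [0,0,0,0,0,0.475,40],
  [0,0,0,0,0,0.475,40],
  [0,0,0,0,0,0.475,40],
  [0,0,0,0,0,0.475,40],
])

```text
t: 26.02
ee_pos: [505.5, -414.3, 4.8]
orientation: [0.259, 3.13, -0.0]
ft_force: [-0.6, 1.5, 4.8]
width: 55.7
grasp_force: 30.0
```

Request:
servo_tool([
  [0,0,0,0,0,-0.05,40],
  [0,0,0,0,0,-0.2,40],
  [0,0,0,0,0,-0.4,40],
  [0,0,0,0,0,-0.6,40],
  [0,0,0,0,0,-0.7,40],
  [0,0,0,0,0,-0.7,40],
  [0,0,0,0,0,-0.7,40],
])

```text
t: 26.9
ee_pos: [504.4, -413.6, 142.7]
orientation: [-0.259, -3.129, -0.002]
ft_force: [-0.1, -0.2, -0.8]
width: 56.1
grasp_force: 30.0
```

```bash
python3 plan.py 500,-50,150,66.1 412.5,206.4,90,66.1
python3 - <<'E'
from h import *
im,d=ctrl.get_image("scene"); cv2.imwrite("pics/s4.png",cv2.resize(im[80:240,120:340],None,fx=2.5,fy=2.5)[:,:,::-1])
E
```

```text
t 26.90 at [ 504.4 -413.6  142.7] phi 80.5 zdir [-0.002  0.002 -1.   ] w 56.1 g 30.0 q [-0.7   0.56  1.62 -0.    0.97 -2.11]
500,-50,150,66.1 -> [0.0006, -0.0015, 0.1679, 0.1775, 0.99, -0.0185] rows>=4
500,-50,150,66.1 -> [0.0, 0.0, 0.0, 0.338, 0.7385, -0.0162] rows>=3
412.5,206.4,90,66.1 -> [0.0, 0.0, 0.0, 0.9149, 0.99, 0.2985] rows>=5
412.5,206.4,90,66.1 -> [0.0, 0.0, 0.0, 0.0045, 0.0048, 0.0015] rows>=1
```

View pics/s4.png

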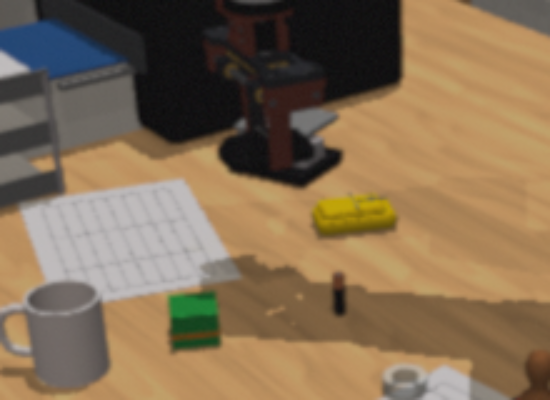

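The mouse is gripped and lifted, at about (250,155).

Request:
servo_tool([
  [0,0,0.04,0.03,0.12,0,40],
  [0,0,0.1,0.07,0.37,0,40],
  [0,0,0.168,0.11,0.62,0,40],
  [0,0,0.168,0.15,0.85,0,40],
  [0,0,0.168,0.178,0.99,-0.02,40],
  [0,0,0.168,0.178,0.99,-0.02,40],
])

```text
t: 27.7
ee_pos: [501.9, -211.2, 147.2]
orientation: [-0.646, -3.072, -0.001]
ft_force: [0.3, -0.3, -0.5]
width: 55.9
grasp_force: 30.0
```

Request:
servo_tool([
  [0,0,0,0.1,0.22,0,40],
  [0,0,0,0.2,0.44,0,40],
  [0,0,0,0.3,0.64,0,40],
  [0,0,0,0.34,0.74,0,40],
  [0,0,0,0.34,0.74,0,40],
])

```text
t: 28.32
ee_pos: [500.6, -49.9, 147.6]
orientation: [-0.648, -3.073, 0.0]
ft_force: [0.5, 0.5, -1.3]
width: 55.6
grasp_force: 30.0
```

```bash
python3 plan.py 412.5,206.4,90,66.1
```

```text
t 28.32 at [500.6 -49.9 147.6] phi 66.2 zdir [-0.001 -0.    -1.   ] w 55.6 g 30.0 q [-0.12  0.36  1.95 -0.    0.84 -1.28]
412.5,206.4,90,66.1 -> [-0.0003, -0.0006, 0.001, 0.9153, 0.99, 0.2866] rows>=5
412.5,206.4,90,66.1 -> [0.0, 0.0, 0.0, 0.0047, 0.005, 0.0015] rows>=1
```

Request:
servo_tool([
  [0,0,0,0.18,0.2,0,40],
  [0,0,0,0.36,0.4,0,40],
  [0,0,0,0.54,0.6,0,40],
  [0,0,0,0.72,0.8,0.1,40],
  [0,0,0,0.86,0.93,0.2,40],
  [0,0,0,0.92,0.995,0.28,40],
  [0,0,0,0.92,0.995,0.28,40],
  [0,0,0,0.92,0.995,0.28,40],
  [0,0,0,0.92,0.995,0.28,40],
])

```text
t: 29.45
ee_pos: [413.9, 205.5, 92.8]
orientation: [0.653, 3.072, 0.001]
ft_force: [0.6, -0.5, 0.3]
width: 55.8
grasp_force: 30.0
```

```bash
python3 plan.py 412.5,206.4,9.5,66.1
```

```text
t 29.45 at [413.9 205.5  92.8] phi 66.0 zdir [ 0.001  0.    -1.   ] w 55.8 g 30.0 q [ 0.44  0.4   2.07 -0.    0.67 -0.72]
412.5,206.4,9.5,66.1 -> [0.0005, 0.0005, -0.0012, 0.0086, 0.0011, 0.4165] rows>=2
```

Request:
servo_tool([
  [0,0,0,0.006,0.001,0.15,40],
  [0,0,0,0.006,0.001,0.28,40],
  [0,0,0,0.006,0.001,0.35,40],
  [0,0,0,0.006,0.001,0.38,40],
  [0,0,0,0.006,0.001,0.39,40],
  [0,0,0,0.006,0.001,0.39,40],
  [0,0,0,0.006,0.001,0.39,40],
  [0,0,0,0.006,0.001,0.39,40],
])

```text
t: 30.45
ee_pos: [412.1, 207.1, 14.7]
orientation: [0.65, 3.073, 0.001]
ft_force: [-0.2, 0.3, -1.4]
width: 55.5
grasp_force: 30.0
```

```bash
python3 plan.py 412.5,206.4,9.5,66.1
```

```text
t 30.45 at [412.1 207.1  14.7] phi 66.1 zdir [ 0.001  0.    -1.   ] w 55.5 g 30.0 q [ 0.44  0.56  2.09 -0.    0.49 -0.71]
412.5,206.4,9.5,66.1 -> [0.0004, 0.0003, -0.0, -0.0031, -0.0025, 0.0258] rows>=1
```

Request:
servo_tool([
  [0,0,0,-0.002,-0.002,0.018,40],
  [0,0,0,-0.002,-0.002,0.027,40],
  [0,0,0,-0.002,-0.002,0.027,40],
  [0,0,0,-0.002,-0.002,0.027,40],
  [0,0,0,-0.002,-0.002,0.027,62],
  [0,0,0,-0.002,-0.002,0.027,75],
  [0,0,0,-0.002,-0.002,0.027,80],
  [0,0,0,-0.002,-0.002,0.027,80],
])

```text
t: 31.45
ee_pos: [412.2, 206.4, 8.9]
orientation: [0.651, 3.073, 0.0]
ft_force: [0.6, 1.2, 0.5]
width: 80.1
grasp_force: 0.0
```

Request:
servo_tool([
  [0,0,0,0,0,-0.1,80],
  [0,0,0,0,0,-0.3,80],
  [0,0,0,0,0,-0.6,87],
  [0,0,0,0,0,-0.9,87],
  [0,0,0,0,0,-0.9,87],
])

```text
t: 32.08
ee_pos: [414.8, 207.7, 193.2]
orientation: [0.649, 3.066, 0.009]
ft_force: [-0.3, 0.6, -1.0]
width: 87.0
grasp_force: 0.0
```

```bash
python3 plan.py 450,-200,200,66.1
```

```text
t 32.08 at [414.8 207.7 193.2] phi 66.1 zdir [ 0.009  0.004 -1.   ] w 87.0 g 0.0 q [ 0.44  0.22  2.01  0.    0.9  -0.71]
450,-200,200,66.1 -> [0.0048, 0.0041, -0.0001, -0.5453, -0.99, -0.0225] rows>=4
450,-200,200,66.1 -> [0.0, 0.0, 0.0, -0.4416, -0.8024, -0.0152] rows>=3
```

Request:
servo_tool([
  [0,0,0,-0.14,-0.25,0,87],
  [0,0,0,-0.3,-0.5,0,87],
  [0,0,0,-0.42,-0.75,0,87],
  [0,0,0,-0.55,-0.99,0,87],
  [0,0,0,-0.55,-0.99,0,87],
])

```text
t: 32.7
ee_pos: [431.7, -22.1, 187.7]
orientation: [-0.659, -3.07, 0.001]
ft_force: [0.4, 0.3, -0.1]
width: 87.1
grasp_force: 0.0
```

Request:
servo_tool([
  [0,0,0,-0.2,-0.25,0,87],
  [0,0,0,-0.4,-0.5,0,87],
  [0,0,0,-0.5,-0.75,0,87],
  [0,0,0,-0.55,-0.99,0,87],
  [0,0,0,-0.55,-0.99,0,87],
  [0,0,0,-0.55,-0.99,0,87],
  [0,0,0,-0.55,-0.99,0,87],
])

```text
t: 33.58
ee_pos: [452.9, -243.0, 188.5]
orientation: [-0.648, -3.073, -0.001]
ft_force: [-0.7, 0.0, -0.6]
width: 87.0
grasp_force: 0.0
```

```bash
cat > m4.py <<'E'
from h import *
im,d=ctrl.get_image("top"); np.savez("top2.npz",im=im,d=d)
cv2.imwrite("pics/t3.png",cv2.resize(im[150:340,105:375],None,fx=2.9,fy=2.9,interpolation=cv2.INTER_CUBIC)[:,:,::-1])
v,u=np.mgrid[0:480,0:640]; W=world("top",np.c_[u.ravel(),v.ravel()],d.ravel().astype(float)).reshape(480,640,3)
Z=cv2.medianBlur(W[...,2].astype(np.float32),5)
for n,b,z0,zc in(("mouse",(190,250,262,335),16,24),("mouse top",(190,250,262,335),26,32),("notes",(105,220,175,285),25,45),("stamp",(285,235,340,295),40,60),("pear",(245,222,278,252),20,30),("stapler",(280,155,355,225),28,45)):
    k=np.zeros((480,640),np.uint8); x0,y0,x1,y1=b; k[y0:y1,x0:x1]=(Z>z0)[y0:y1,x0:x1]
    c,l,s,_=cv2.connectedComponentsWithStats(k); print(n,rect("top",l==1+np.argmax(s[1:,4]),zc))
E
python3 m4.py
```

```text
mouse [411.9 201.8  99.7  56.  -23.8]
mouse top [412.7 202.2  90.7  48.9 -25.3]
notes [498.9 406.7  56.   53.5  54.5]
stamp [471.3   2.1  26.7  26.6  89.5]
pear [538.6 119.9  42.3  41.9  44.7]
stapler [647.4 -11.8 100.3  31.3 -43. ]
```

View pics/t3.png

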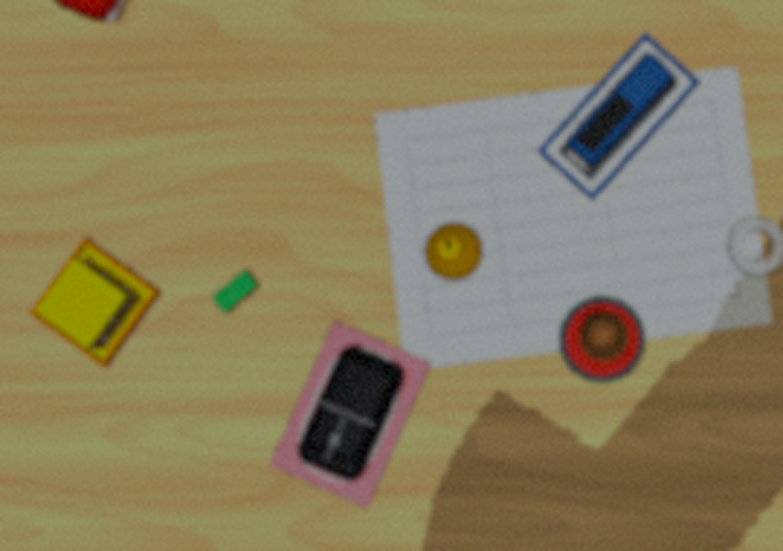

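The stapler, stamp and notes are well placed and the pear has not moved. The mouse (crop 350,410) sits about 4 mm toward the right of the outline. I'll check that with the second camera.

```bash
cat > m5.py <<'E'
from h import *
import sys
def pad(n,im,box):
    m=mask(im,(150,40,60),(180,255,255),box); c=cv2.convexHull(np.argwhere(m)[:,::-1].astype(np.int32))[:,0]
    p=cast(n,c,4)[:,:2].astype(np.float32); return np.round(cv2.minAreaRect(p)[0],1),np.round(cv2.minAreaRect(p)[1:][0],1)
def blk(n,im,d,box):
    m=mask(im,(0,0,0),(180,255,75),box); v,u=np.nonzero(m); w=world(n,np.c_[u,v],d[v,u].astype(float))
    q=w[(w[:,2]>29)&(w[:,2]<48)]; r=cv2.minAreaRect(q[:,:2].astype(np.float32))
    return len(q),np.round(r[0],1),np.round(r[1],1),np.round(np.median(q,0),1)
B={"top":(190,250,262,335),"scene":(370,245,455,300)}
for n in B:
    a=np.load(n+"0.npz"); im,d=ctrl.get_image(n); print(n,"pad0",*pad(n,a['im'],B[n]),"pad1",*pad(n,im,B[n]),"mouse",*blk(n,im,d,B[n]))
    x0,y0,x1,y1=B[n]
    if n=="scene": cv2.imwrite("pics/s5.png",cv2.resize(im[y0-20:y1+20,x0-20:x1+20],None,fx=6,fy=6,interpolation=cv2.INTER_CUBIC)[:,:,::-1])
E
python3 m5.py
```

```text
top pad0 [412.7 206.4] [ 82.  123.6] pad1 [412.8 206.3] [ 82.4 123.6] mouse 711 [411.8 202.7] [50.5 93.2] [415.3 200.3  35.4]
scene pad0 [417.3 210.8] [ 82.9 124.4] pad1 [417.6 211. ] [ 82.1 124.9] mouse 424 [419.6 211.6] [45.8 85.9] [425.2 211.3  35.9]
```

View pics/s5.png

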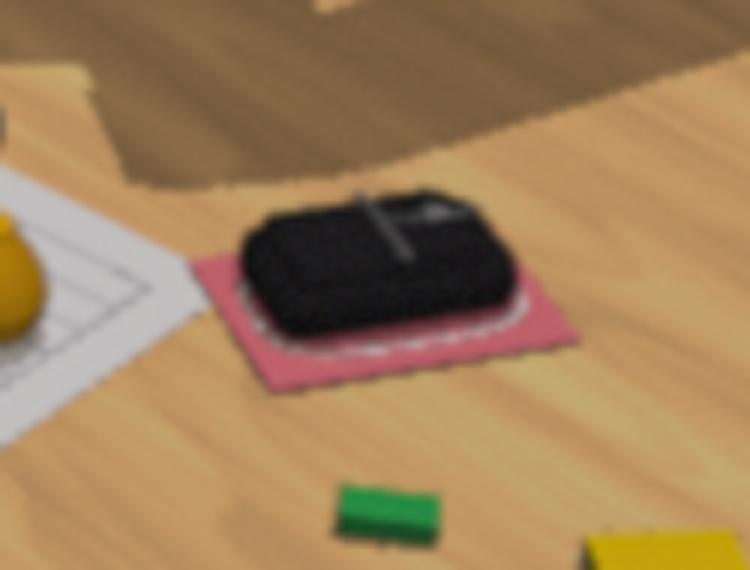

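Both views agree: the mouse must move about 4 mm along its width, away from the robot's right. I'll grasp it again and shift it, and check at the same time that the notes lie flat.

```bash
python3 - <<'E'
from h import *
for n,b in(("top",(105,225,170,282)),):
    f=np.load("top2.npz"); im,d=f['im'],f['d']
    m=mask(im,(22,120,60),(34,255,255),b); v,u=np.nonzero(m); w=world("top",np.c_[u,v],d[v,u].astype(float)); w=w[w[:,2]>30]
    c=np.linalg.lstsq(np.c_[w[:,:2]-w[:,:2].mean(0),np.ones(len(w))],w[:,2],rcond=None)[0]; print("notes top: slopes,height",c.round(3),len(w))
E
python3 plan.py 412.2,206.4,60,66.1 412.2,206.4,9,66.1
```

```text
notes top: slopes,height [-0.383 -2.435 52.707] 562
t 33.73 at [ 453.  -243.6  188.9] phi 66.2 zdir [ 0.  0. -1.] w 87.0 g 0.0 q [-0.52  0.31  1.9   0.    0.93 -1.67]
412.2,206.4,60,66.1 -> [0.0001, -0.0, 0.001, 0.5487, 0.99, 0.323] rows>=4
412.2,206.4,60,66.1 -> [0.0, 0.0, 0.0, 0.548, 0.9852, 0.3216] rows>=4
412.2,206.4,9,66.1 -> [0.0, 0.0, 0.0, 0.0, 0.0, 0.255] rows>=1
```

Request:
servo_tool([
  [0,0,0,0.14,0.25,0,87],
  [0,0,0,0.28,0.5,0,87],
  [0,0,0,0.42,0.75,0,87],
  [0,0,0,0.55,0.99,0,87],
  [0,0,0,0.55,0.99,0,87],
])

```text
t: 34.35
ee_pos: [431.8, -15.8, 189.1]
orientation: [-0.642, -3.075, -0.001]
ft_force: [0.8, 0.2, -0.2]
width: 87.2
grasp_force: 0.0
```

Request:
servo_tool([
  [0,0,0,0.14,0.25,0,87],
  [0,0,0,0.28,0.5,0,87],
  [0,0,0,0.42,0.75,0.1,87],
  [0,0,0,0.548,0.985,0.4,87],
  [0,0,0,0.548,0.985,0.6,87],
  [0,0,0,0.548,0.985,0.6,87],
  [0,0,0,0.548,0.985,0.6,87],
  [0,0,0,0.548,0.985,0.6,87],
])

```text
t: 35.35
ee_pos: [413.8, 205.2, 71.1]
orientation: [0.652, 3.07, 0.004]
ft_force: [0.0, 0.1, 0.5]
width: 86.7
grasp_force: 0.0
```

```bash
python3 plan.py 412.2,206.4,9,66.1
python3 - <<'E'
from h import *
f=np.load("top2.npz"); im,d=f['im'],f['d']
m=mask(im,(22,120,60),(34,255,255),(105,225,170,282)); v,u=np.nonzero(m); w=world("top",np.c_[u,v],d[v,u].astype(float)); w=w[abs(w[:,2]-45)<12]
c=np.linalg.lstsq(np.c_[w[:,:2]-w[:,:2].mean(0),np.ones(len(w))],w[:,2],rcond=None)[0]; print(c.round(3),len(w))
E
```

```text
t 35.35 at [413.8 205.2  71.1] phi 66.0 zdir [ 0.004  0.002 -1.   ] w 86.7 g 0.0 q [ 0.43  0.44  2.08 -0.    0.61 -0.72]
412.2,206.4,9,66.1 -> [0.002, 0.0018, -0.001, 0.0106, 0.0014, 0.3106] rows>=1
[-1.4000e-02  3.1000e-02  4.3774e+01] 553
```

Notes are flat, with the top at about 44 mm and negligible slope. I descend and take hold of the mouse again.

Request:
servo_tool([
  [0,0,0,0.006,0.001,0.15,87],
  [0,0,0,0.006,0.001,0.25,87],
  [0,0,0,0.006,0.001,0.3,87],
  [0,0,0,0.006,0.001,0.308,87],
  [0,0,0,0.006,0.001,0.308,87],
  [0,0,0,0.006,0.001,0.308,40],
  [0,0,0,0.006,0.001,0.308,40],
  [0,0,0,0.006,0.001,0.308,40],
  [0,0,0,0.006,0.001,0.308,40],
  [0,0,0,0.006,0.001,0.308,40],
])

```text
t: 36.6
ee_pos: [411.1, 206.1, 7.4]
orientation: [0.651, 3.073, 0.0]
ft_force: [-0.4, 0.3, 3.5]
width: 55.8
grasp_force: 30.0
```

Request:
servo_tool([
  [0,0,0,0,0,-0.02,40],
  [0,0,0,0,0,-0.03,40],
  [0,0,0,0.003,0.02,-0.03,40],
  [0,0,0,0.003,0.02,-0.03,40],
  [0,0,0,0.003,0.02,-0.03,40],
  [0,0,0,0.003,0.02,-0.03,40],
])

```text
t: 37.35
ee_pos: [412.0, 209.9, 13.2]
orientation: [-0.651, -3.073, 0.0]
ft_force: [0.9, -0.5, -0.6]
width: 55.9
grasp_force: 30.0
```

```bash
python3 plan.py 412.9,209.9,9.5,66.1
```

```text
t 37.35 at [412.  209.9  13.2] phi 66.1 zdir [-0. -0. -1.] w 55.9 g 30.0 q [ 0.45  0.57  2.08  0.    0.49 -0.71]
412.9,209.9,9.5,66.1 -> [-0.0001, -0.0001, -0.0001, -0.004, 0.0019, 0.0185] rows>=1
```

Request:
servo_tool([
  [0,0,0,0,0,0.018,40],
  [0,0,0,0,0,0.027,40],
  [0,0,0,0,0,0.027,40],
  [0,0,0,0,0,0.027,40],
  [0,0,0,0,0,0.027,62],
  [0,0,0,0,0,0.027,75],
  [0,0,0,0,0,0.027,80],
  [0,0,0,0,0,0.027,80],
])

```text
t: 38.35
ee_pos: [412.2, 209.9, 7.9]
orientation: [0.651, 3.073, 0.0]
ft_force: [0.2, 0.2, 1.1]
width: 79.9
grasp_force: 0.0
```

Request:
servo_tool([
  [0,0,0,0,0,-0.1,80],
  [0,0,0,0,0,-0.3,80],
  [0,0,0,0,0,-0.6,87],
  [0,0,0,0,0,-0.9,87],
  [0,0,0,0,0,-0.9,87],
])

```text
t: 38.98
ee_pos: [414.8, 211.2, 192.2]
orientation: [0.649, 3.066, 0.009]
ft_force: [0.6, -1.1, 0.2]
width: 86.7
grasp_force: 0.0
```

Request:
servo_tool([
  [0,0,0,-0.14,-0.25,0,87],
  [0,0,0,-0.3,-0.5,0,87],
  [0,0,0,-0.42,-0.75,0,87],
  [0,0,0,-0.55,-0.99,0,87],
  [0,0,0,-0.55,-0.99,0,87],
])

```text
t: 39.6
ee_pos: [431.7, -18.6, 186.7]
orientation: [-0.659, -3.07, 0.001]
ft_force: [0.1, 0.6, -0.4]
width: 87.0
grasp_force: 0.0
```

Request:
servo_tool([
  [0,0,0,-0.2,-0.25,0,87],
  [0,0,0,-0.4,-0.5,0,87],
  [0,0,0,-0.5,-0.75,0,87],
  [0,0,0,-0.55,-0.99,0,87],
  [0,0,0,-0.55,-0.99,0,87],
  [0,0,0,-0.55,-0.99,0,87],
  [0,0,0,-0.55,-0.99,0,87],
])

```text
t: 40.48
ee_pos: [452.9, -239.5, 187.5]
orientation: [-0.648, -3.073, -0.001]
ft_force: [0.6, 0.2, 0.3]
width: 86.9
grasp_force: 0.0
```

```bash
sed -i 's/t3.png/t4.png/; s/im\[150:340,105:375\]/im[250:340,180:280]/; s/fx=2.9,fy=2.9/fx=6,fy=6/' m4.py; python3 m4.py; python3 m5.py
```

```text
mouse [412.7 205.   99.4  56.3 -24.4]
mouse top [412.8 205.6  90.6  50.1 -23.7]
notes [499.  406.3  56.8  53.9  53.4]
stamp [471.3   2.1  26.7  26.6  89.5]
pear [ 5.386e+02  1.210e+02  4.360e+01  4.120e+01 -1.000e-01]
stapler [647.3 -11.9 100.3  31.4 -43. ]
top pad0 [412.7 206.4] [ 82.  123.6] pad1 [412.6 206.5] [ 82.6 123.6] mouse 711 [412.9 205.7] [49.5 92.8] [415.5 203.8  35.8]
scene pad0 [417.3 210.8] [ 82.9 124.4] pad1 [417.5 210.8] [ 82.7 124.3] mouse 429 [420.7 213.9] [49.3 85.4] [426.8 214.8  35.9]
```

View pics/t4.png

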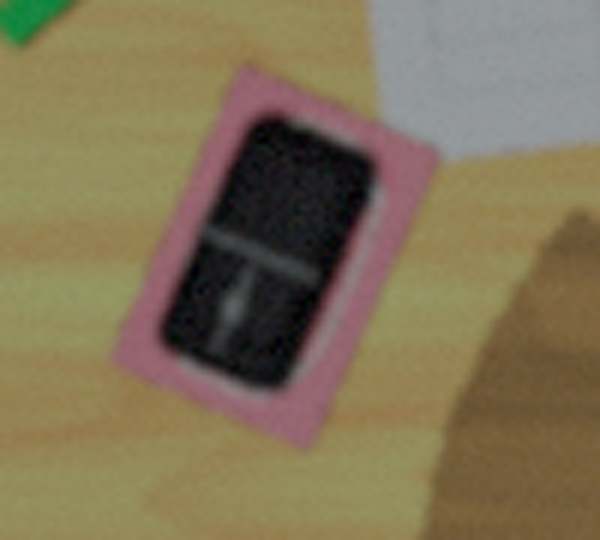

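The mouse now lies aligned inside the outline. The white line shows along the right (350,265), top (320,125) and bottom (230,380), and the left side is hidden by parallax. Its centre measures within about 1 mm. Everything is released and the arm is clear, so I'm handing in.

```bash
python3 -c "
from workcell import ctrl
print(ctrl.close_job())"
```

```text
the job is handed in; nothing more can be done
None
```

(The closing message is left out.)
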